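# Turn a roller unit over between its shipping tray and a bench tray

### The job

The film-carrier roller unit has arrived rollers down in its open grey shipping tray; we need it rollers up in the blue bench tray, lying flat on the green work mat, without a finger touching the unit. Cover it with the empty blue tray so that the two rims meet, turn the closed pair of trays over together, never letting them part or topple, and lay it on the mat blue tray down. Then lift off the grey tray and leave it, as it then is with its open side down, squarely on top of the pile of empty grey trays; keep the pile in place and leave the other things on the bench alone.

Things in the scene. Friction and masses are not known exactly. Their poses are not given: they have to be found in the camera images.
- grey_tray_center (a point): grey shipping tray holding the unit, an open half-shell, 60 mm wide (its x), 110 mm long (its y), 28 mm high, walls and floor 3 mm, 0.11 kg. Point: its centre, 14 mm above its underside. Starts flat on the bench, open side up, z pointing up out of it, length roughly along world y, left or right of the mat (changing places with the blue tray). Graspable across its long sides, 60 mm apart
- blue_tray_center (a point): blue bench tray, empty, shaped as the grey one: 60 mm wide (its x), 110 mm long (its y), 28 mm high, walls and floor 3 mm, 0.11 kg. Point: its centre. Starts flat, open side down, its z up towards its flat bottom; z points down once it lies open side up. Rim to rim on the grey tray its centre is 28 mm above the grey one's; nothing latches the two. The closed pair is 60 x 110 x 56 mm, about 0.45 kg, and stands steadily on its 60 x 56 mm end
- unit_center (a point): roller unit: cream block 47 (its x) x 97 (y) x 47 mm (z), 0.15 to 0.3 kg, black rubber rollers in one face, flat underside opposite. Point: its centre. Starts rollers down, loose on the grey tray's floor, z up out of its underside. Each tray's hollow is 54 x 104 mm, 25 mm deep: 3.5 mm play per side, 22 mm proud of the grey rim, 3 mm play upwards in the closed pair
- mat_top (a point): green work mat fixed on the bench, 180 mm (its x) by 260 mm (its y), 3 mm thick. The point is the centre of its top face, 3 mm above the bench; z up.
- empty_top_center (a point): upper of the two empty grey trays of the pile, 60 mm wide (its x), 110 mm long (its y), 28 mm high, walls and floor 3 mm, 0.11 kg, open side down. Point: its centre, 14 mm below its flat top (56 mm above the bench), where the emptied grey tray goes; z up. The pile stands loose at the far left or far right of the mat (changing places with the tape dispenser)
- empty_low_center (a point): lower of the two empty grey trays of the pile, same size, open side down on the bench. The point is its centre, half-way up; z up.
- tape_dispenser: bystander: tan desk tape dispenser with a roll of green tape, 62 mm (x) by 165 mm (y) by 88 mm high, 1.1 kg. Origin at the centre of its underside.
- cleaner_bottle: bystander: green bottle with blue cap, 52 mm across, 125 mm tall, beyond the mat. Origin at the centre of its underside.
- swab_jar: bystander: jar with red cap, 68 mm across, 75 mm tall, beyond the mat. Origin at the centre of its underside.
- screwdriver: bystander: screwdriver with red handle, 180 mm, lying across the bench just beyond the mat. Origin under it.
- film_can: bystander: black film can with grey cap, 34 mm across, 52 mm tall, on the robot's side of the mat. Origin at the centre of its underside.
- tape_roll: bystander: roll of green tape lying flat, 84 mm across, 19 mm high, just beyond the mat. Origin at the centre of its underside.
Not all that is in view belongs to the job. Leave any pink look-alike of the part that bears empty_top_center alone.

How it is judged:
By the outcome, as a careful person would: the job done as asked, in the order asked, and still so for the second after the job is handed in, with the robot touching nothing.
It also fails if it takes over 72 s, if anything falls off the work surface, if the arm or the gripper's body presses on something with over 40 N, if the wrist force passes 120 N, or if a joint passes its speed limit or range.

### The arm

A 7-joint arm with a two-finger parallel gripper is mounted at the origin on the work surface. World frame = base frame: x ahead of the robot, y to its left, z up, the work surface at z = 0. Lengths are in m, angles in degrees, forces in N, time in s.
With the tool pointing down it reaches from about 0.425 to 0.875 m from the base axis. Payload 4.7 kg.
Tool frame: the origin (TCP) lies at the very end of the fingers, on their centre line; the grasp point (between the pads) lies 19 mm behind it; z points along the fingers, y is the line along which they close (so a half turn about z gives the same grasp; the last joint's range is limited). The gripper opens to 87 mm and grips with 3 to 60 N. Pads are 19 mm wide; open, the fingers measure 117 mm over their backs; the gripper's body (75 mm by 190 mm) begins 51 mm behind the grasp point.
Start: joints at [-63.764, 18.392, -4.016, 83.108, 1.295, 78.541, -3.26], TCP at [0.279, 0.587, 0.223] pointing down, gripper open.
Joint ranges: [-163.93, 163.93], [-17.29, 119.83], [-79.2, 71.16], [3.27, 140.29], [-89.18, 269.18], [5.43, 117.66], [-154.24, 154.24]. Speed limits (degrees/s): [147.25, 147.25, 180, 180, 180, 180, 180].

### API

Orientations are given as a 3x3 rotation matrix whose columns are the frame's x, y, z axes.
In Python, from workcell import arm gives the robot as it stands. The module is installed in compiled form; this text tells all that it offers. Calls block until the motion is done:
- arm.reach(position, orientation): joint-space move of the TCP to a pose.
- arm.movel(position, max_speed=0.15, ori=None, threshold=None): straight line of the TCP; ori=None keeps the orientation; max_speed is the mean speed in m/s. With threshold (N) it stops when the force on the tool has changed by that much, and returns True; else False.
- arm.move_j(angles): joint-space move.
- arm.command_gripper(opening, effort=None): finger opening in m; effort is the grip in N (None keeps the last); returns when the fingers have stopped.
- arm.sleep(seconds).
- arm.solve_ik(position, orientation): joint angles nearest the present ones, or None.
- arm.read_state(): the state.
- arm.snapshot(name): name is "side" or "top"; returns a dict with "image" (400x640x3 uint8, blue, green, red), "vertical_fov" (degrees; the focal length in pixels is half the picture's height over the tangent of half this angle, whatever the lens; pixels are square), "cx", "cy" (the principal point, pixels), "camera_from_world" (4x4, takes a point from world to camera coordinates). Camera axes: x right, y down, z forward; pixel columns grow to the right and rows downward; lengths in m; the calibration is good to about 2 mm. A picture is of the moment at which its call begins. There is no depth.
A pose or a line that the arm cannot do raises arm.MotionError and nothing moves.
- arm.close_job(): hands the job in; it is judged then, once.
The state is a dict: "t": time; "qpos": joint angles; "dq": joint speeds; "joint_efforts": joint torques, N m; "ee_pos": TCP position; "orientation": TCP orientation; "wrist_force": force on the tool from outside, world axes, zero at the start; "wrist_torque": the same for the moment, N m; "gripper_width": finger opening in m; "gripper_force": force on a finger pad.
Only numpy, scipy, OpenCV 4.12 (cv2) and the standard library are available. Lean on these libraries where they do the work, as an engineer would, in place of code of your own. Each camera call takes 0.05 s, during which the arm holds its last target. There are 200 camera calls.

## Working session

There is one attempt and no reset: what is moved stays moved. The work goes in short steps, each a Python script; the robot and the scene stay as the last script left them, time stands still between calls to the robot, and variables do not carry over. Pictures are saved under pics/ and viewed, at most 13 in all, crops included, and the job is handed in when it is done.

```bash
mkdir -p pics; ls
python3 - <<'E'
from workcell import arm
import cv2,numpy as np
np.set_printoptions(precision=4,suppress=True)
for n in("top","side"):
    s=arm.snapshot(n); cv2.imwrite(f"pics/{n}0.png",s["image"]); print(n,s["vertical_fov"],s["cx"],s["cy"]); print(s["camera_from_world"])
st=arm.read_state(); print(st)
E
```

```text
pics
top 57.0616474959172 310.67513670027085 201.2892126120424
[[-0.0113 -0.9997  0.0218  0.0832]
 [-0.989   0.008  -0.1474  0.5475]
 [ 0.1472 -0.0233 -0.9888  0.9754]
 [ 0.      0.      0.      1.    ]]
side 46.15134858659449 313.5333857596259 207.6576147646059
[[ 0.6848 -0.7285  0.0192 -0.3048]
 [-0.5547 -0.5381 -0.6346  0.3959]
 [ 0.4726  0.4239 -0.7726  0.9999]
 [ 0.      0.      0.      1.    ]]
{'t': 0.1, 'qpos': array([-63.7668,  18.4356,  -4.0153,  83.1677,   1.296 ,  78.5425,
        -3.2602]), 'dq': array([-0.0463, -0.0569,  0.0174, -0.1283,  0.0085,  0.0049,  0.0172]), 'joint_efforts': array([  0.0006, -49.2575,  -0.4051, -31.3396,  -0.0642,   0.0396,
         0.0001]), 'ee_pos': array([0.2789, 0.5866, 0.2216]), 'orientation': array([[-0.9032,  0.4293, -0.0006],
       [ 0.4293,  0.9032, -0.0016],
       [-0.0001, -0.0018, -1.    ]]), 'wrist_force': array([ 0.1856, -0.3894,  0.1322]), 'wrist_torque': array([-0.0332, -0.0034,  0.0053]), 'gripper_force': 0.0, 'gripper_width': 0.08667418525979458}
```

View pics/top0.png

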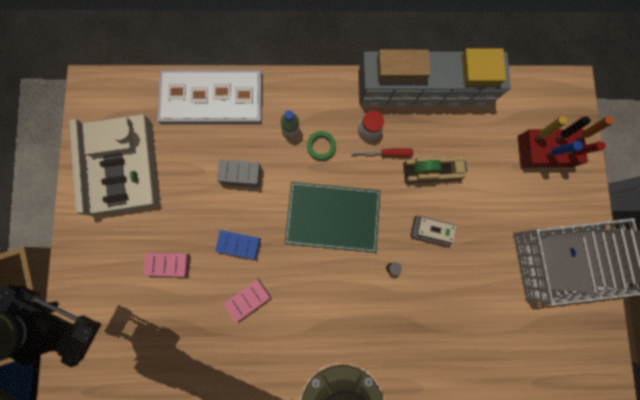

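View pics/side0.png

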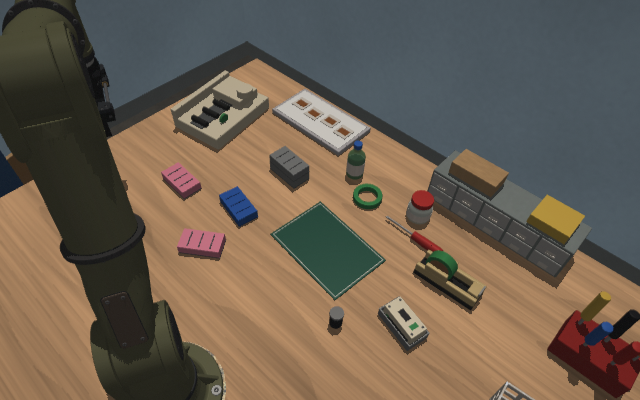

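```bash
cat > h.py <<'E'
import numpy as np,cv2
from scipy.optimize import minimize
np.set_printoptions(precision=4,suppress=True)
def proj(s,P):
    P=np.atleast_2d(P); M=s["camera_from_world"]; c=P@M[:3,:3].T+M[:3,3]
    f=200/np.tan(np.radians(s["vertical_fov"]/2))
    return np.c_[s["cx"]+f*c[:,0]/c[:,2], s["cy"]+f*c[:,1]/c[:,2]]
def ray(s,uv,z):
    M=s["camera_from_world"]; f=200/np.tan(np.radians(s["vertical_fov"]/2))
    d=M[:3,:3].T@np.array([(uv[0]-s["cx"])/f,(uv[1]-s["cy"])/f,1]); o=-M[:3,:3].T@M[:3,3]
    return o+d*(z-o[2])/d[2]
def box(x,y,yaw,w,l,z0,z1):
    c,s=np.cos(yaw),np.sin(yaw)
    return np.array([[x+c*a-s*b,y+s*a+c*b,z] for z in(z0,z1) for a in(-w/2,w/2) for b in(-l/2,l/2)])
def sil(s,boxes,K=8):
    m=np.zeros((400,640),np.uint8)
    for b in boxes:
        h=cv2.convexHull(proj(s,b).astype(np.float32))
        cv2.fillConvexPoly(m,np.round(h*16).astype(np.int32),255,cv2.LINE_AA,4)
    return m/255.
def fit(shots,masks,model,x0,step=(.006,.006,.06)):
    def cost(p):
        return sum((np.abs(sil(s,model(*p))-m)).sum() for s,m in zip(shots,masks))
    best=None
    for k in range(3):
        p0=np.array(x0) if best is None else best.x
        sx=np.vstack([p0]+[p0+np.eye(3)[i]*step[i]*(.6**k)*(-1)**k for i in range(3)])
        r=minimize(cost,p0,method="Nelder-Mead",options=dict(initial_simplex=sx,xatol=1e-5,fatol=.01))
        if best is None or r.fun<best.fun: best=r
    return best.x,best.fun,[float(m.sum()) for m in masks]
def segment(s,center,z,kind,pad=34):
    """mask of the blob nearest the projected point"""
    im=s["image"]; hsv=cv2.cvtColor(im,cv2.COLOR_BGR2HSV); H,S,V=[hsv[...,i].astype(int) for i in range(3)]
    if kind=="blue": m=(H>100)&(H<130)&(S>100)
    elif kind=="green": m=(H>65)&(H<100)&(S>60)
    else: m=(S<85)
    u,v=proj(s,[center[0],center[1],z])[0].astype(int)
    r=np.zeros_like(m); r[max(v-pad,0):v+pad,max(u-pad,0):u+pad]=1; m=(m&r).astype(np.uint8)
    m=cv2.morphologyEx(m,cv2.MORPH_CLOSE,np.ones((5,5)))
    n,L,st,_=cv2.connectedComponentsWithStats(m)
    k=1+np.argmax(st[1:,4]); m=(L==k).astype(np.uint8)
    c,_=cv2.findContours(m,cv2.RETR_EXTERNAL,cv2.CHAIN_APPROX_NONE); cv2.drawContours(m,c,-1,1,-1)
    return m.astype(float)
tray=lambda x,y,a:[box(x,y,a,.06,.11,0,.028)]
pile=lambda x,y,a:[box(x,y,a,.06,.11,0,.056)]
mat=lambda x,y,a:[box(x,y,a,.18,.26,0,.003)]
loaded=lambda x,y,a:[box(x,y,a,.06,.11,0,.028),box(x,y,a,.047,.097,.003,.050)]
E
cat > m.py <<'E'
from workcell import arm
from h import *
S=[arm.snapshot(n) for n in("top","side")]
vis=[s["image"].copy() for s in S]
for name,uv,z,kind,mod,pad in [("mat",(333,217),.003,"green",mat,85),("blue",(238,245),.014,"blue",tray,34),("grey",(434,230),.03,"g",loaded,36),("pile",(239,173),.03,"g",pile,34)]:
    c=ray(S[0],uv,z); ms=[segment(s,c,z,kind,pad) for s in S]
    for sel in ([0,1],[0],[1]):
        p,f,a=fit([S[i] for i in sel],[ms[i] for i in sel],mod,[c[0],c[1],0]); print(name,sel,p[:2],np.degrees(p[2]),round(f,1),a)
        if len(sel)==2:
            for v,s,m in zip(vis,S,ms):
                for b in mod(*p):
                    cv2.polylines(v,[np.round(cv2.convexHull(proj(s,b).astype(np.float32))).astype(int)],True,(0,255,255),1)
a=cv2.resize(vis[0][140:275,200:470],None,fx=2.9,fy=2.2,interpolation=3)
b=cv2.resize(vis[1][140:350,220:440],(0,0),fx=1.4,fy=1.4,interpolation=3)
cv2.imwrite("pics/fit_top.png",a);cv2.imwrite("pics/fit_side.png",b)
E
python3 m.py
```

```text
mat [0, 1] [0.5136 0.0163] -6.226426562108301 1743.4 [4587.0, 5364.0]
mat [0] [0.5178 0.0036] -4.351362086692858 1338.2 [4587.0]
mat [1] [0.5135 0.0165] -5.985114316826165 388.5 [5364.0]
blue [0, 1] [0.4343 0.2823] -13.551856268818806 285.4 [826.0, 845.0]
blue [0] [0.4326 0.2814] -12.085811840764798 179.3 [826.0]
blue [1] [0.4349 0.2824] -14.100435187247454 102.4 [845.0]
grey [0, 1] [ 0.4671 -0.2636] -14.484684887659746 195.7 [965.0, 1513.0]
grey [0] [ 0.4664 -0.2643] -13.488594461237343 92.9 [965.0]
grey [1] [ 0.4681 -0.2636] -14.493066918670696 96.7 [1513.0]
pile [0, 1] [0.6322 0.2776] -5.355698967676807 132.6 [1077.0, 1091.0]
pile [0] [0.6322 0.2778] -5.5532586550394765 82.4 [1077.0]
pile [1] [0.6323 0.2777] -5.690272487472766 50.4 [1091.0]
```

Run:
```python
from workcell import arm
import numpy as np
from scipy.spatial.transform import Rotation as R
def ori(az,th,flip=0):
    # th=0 tool down, th=90 pointing az; closing axis horizontal perpendicular to az
    u=np.array([np.cos(np.radians(az)),np.sin(np.radians(az)),0]); t=np.radians(th)
    z=np.sin(t)*u+np.array([0,0,-np.cos(t)]); n=np.cross([0,0,1],u)*(-1 if flip else 1)
    return np.c_[np.cross(n,z),n,z]
for x in(.45,.5,.55,.6):
  for az in(0,):
    for f in(0,1):
      row=[]
      for th in(-90,-60,-45,-30,0,30,45,60,75,90):
        o=ori(az,th,f); g=np.array([x,0,.075]); q=arm.solve_ik(g+.019*o[:,2],o)
        row.append('.' if q is None else 'Y')
      print(x,az,f,''.join(row))
for az in(90,-90,45,-45):
  for f in(0,1):
    for x in(.5,.6):
      print(x,az,f,''.join('.' if arm.solve_ik(np.array([x,0,.075])+.019*ori(az,th,f)[:,2],ori(az,th,f)) is None else 'Y' for th in(-90,-60,-45,-30,0,30,45,60,75,90)))
```

```text
0.45 0 0 .YYYY.....
0.45 0 1 .YYYY.....
0.5 0 0 .YYYYY....
0.5 0 1 .YYYYY....
0.55 0 0 ..YYYY....
0.55 0 1 ..YYYY....
0.6 0 0 ..YYYYY...
0.6 0 1 ..YYYYY...
0.5 90 0 YYYYYYYYYY
0.6 90 0 YYYYYYYYYY
0.5 90 1 YYYYYYYYYY
0.6 90 1 YYYYYYYYYY
0.5 -90 0 YYYYYYYYYY
0.6 -90 0 YYYYYYYYYY
0.5 -90 1 YYYYYYYYYY
0.6 -90 1 YYYYYYYYYY
0.5 45 0 .YYYY.YYYY
0.6 45 0 .YYYYYYYYY
0.5 45 1 .YYYYYYYYY
0.6 45 1 .YYYYYYYYY
0.5 -45 0 .YYYYYYYYY
0.6 -45 0 .YYYYYYYYY
0.5 -45 1 .YYYY.YYYY
0.6 -45 1 .YYYYYYYYY
```

View pics/fit_top.png

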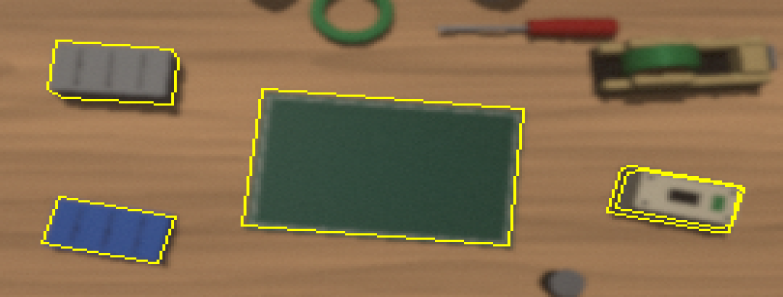

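View pics/fit_side.png

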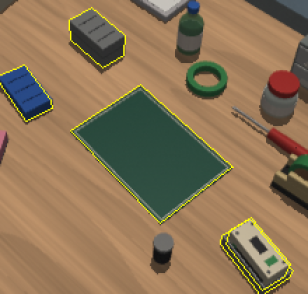

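```bash
cat > r.py <<'E'
from workcell import arm
from h import *
def ori(yaw,th=0,sgn=1,flip=0):
    """tray yaw (deg); u = sgn * tray y axis; th=0 down, 90 pointing along u; tool y along tray x"""
    a=np.radians(yaw); u=sgn*np.array([-np.sin(a),np.cos(a),0]); t=np.radians(th)
    z=np.sin(t)*u+np.array([0,0,-np.cos(t)]); n=np.array([np.cos(a),np.sin(a),0])*(-1 if flip else 1)
    return np.c_[np.cross(n,z),n,z]
def tcp(g,o,back=.019): return np.asarray(g,float)+back*o[:,2]
def stat(tag=""):
    s=arm.read_state(); x=s["orientation"][:,1]
    print(tag,"t%.1f"%s["t"],"pos",s["ee_pos"],"yaw %.2f"%((np.degrees(np.arctan2(x[1],x[0]))+90)%180-90),"w %.4f gf %.1f"%(s["gripper_width"],s["gripper_force"]),"F",s["wrist_force"],"q",np.round(s["qpos"]))
    return s
E
python3 - <<'E'
from r import *
o=min((ori(-14,0,1,f) for f in(0,1)),key=lambda o:abs(arm.solve_ik([.467,-.264,.12],o)[6]))
arm.reach([.467,-.264,.12],o); stat("above")
arm.movel([.467,-.264,.009],.15); stat("low")
arm.command_gripper(.055,4); s=stat("closed")
E
```

```text
above t3.3 pos [ 0.4676 -0.2631  0.12  ] yaw -13.90 w 0.0867 gf 0.0 F [0.7823 0.3371 0.0334] q [-27.  15.  61. 108. -14.  65.  25.]
low t4.2 pos [ 0.4676 -0.2645  0.0097] yaw -14.00 w 0.0869 gf 0.0 F [ 0.9685 -0.8463  0.4236] q [-19.  25.  54. 113. -25.  54.  33.]
closed t4.8 pos [ 0.4674 -0.264   0.0093] yaw -13.99 w 0.0600 gf 4.0 F [0.106  0.3485 2.2932] q [-19.  25.  54. 113. -25.  54.  33.]
```

Run:
```python
from r import *
arm.command_gripper(.087,20)
arm.movel([.467,-.264,.13],.3)
o=min((ori(-13,0,1,f) for f in(0,1)),key=lambda o:abs(arm.solve_ik([.434,.282,.12],o)[6]))
arm.reach([.434,.282,.12],o); stat("above blue")
arm.movel([.434,.282,.0085],.15); arm.command_gripper(.055,20); stat("grip")
arm.movel([.434,.282,.14],.2); s=stat("up")
S=[arm.snapshot(n) for n in("top","side")]
c=np.array([.4674,-.264]); ms=[segment(q,c,.03,"g",36) for q in S]
for sel in([0],[1],[0,1]):
    print("grey",sel,fit([S[i] for i in sel],[ms[i] for i in sel],loaded,[*c,np.radians(-14)]))
q=S[1]; m=segment(q,[.434,.282],.14,"blue",60); cv2.imwrite("pics/x.png",np.hstack([q["image"][60:300,130:430]]))
```

```text
above blue t8.1 pos [0.4347 0.2808 0.12  ] yaw -13.12 w 0.0869 gf 0.0 F [ 0.1759  0.7317 -0.1651] q [-82.   9.  50. 111.  -7.  64. -42.]
grip t9.6 pos [0.4342 0.2822 0.0088] yaw -12.99 w 0.0599 gf 19.9 F [-0.7842 -0.7256  2.7749] q [-77.  19.  46. 116. -18.  52. -34.]
up t10.4 pos [0.4331 0.2816 0.1389] yaw -12.99 w 0.0599 gf 19.9 F [ 0.3723 -0.3644 -1.1519] q [-83.   7.  51. 109.  -6.  66. -43.]
grey [0] (array([ 0.4666, -0.2643, -0.2321]), np.float64(92.77254901960785), [965.0])
grey [1] (array([ 0.4674, -0.264 , -0.2443]), np.float64(96.48235294117647), [1515.0])
grey [0, 1] (array([ 0.4667, -0.2637, -0.2382]), np.float64(191.69803921568626), [965.0, 1515.0])
```

View pics/x.png

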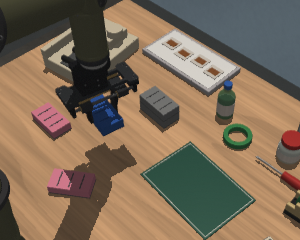

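```bash
cat > b.py <<'E'
from r import *
from scipy.optimize import minimize_scalar
def blueoff(S,zr):
    s0=arm.read_state(); o=s0["orientation"]; p=s0["ee_pos"]; a=-14*np.pi/180
    ax=np.array([-np.sin(a),np.cos(a)]); bs=np.arange(-.01,.0101,.0005)
    for s in S:
        hsv=cv2.cvtColor(s["image"],cv2.COLOR_BGR2HSV); H,Sa,V=[hsv[...,i].astype(int) for i in range(3)]
        blue=((H>100)&(H<130)&(Sa>100)).astype(float); valid=~((V<60)&(blue==0))
        valid=cv2.erode(valid.astype(np.uint8),np.ones((3,3)))
        u,v=proj(s,[p[0],p[1],zr+.014])[0].astype(int); r=np.zeros_like(valid); r[v-40:v+40,u-50:u+50]=1; w=valid*r
        c=[np.abs((sil(s,[box(p[0]+b*ax[0],p[1]+b*ax[1],a,.06,.11,zr,zr+.028)])-blue)*w).sum() for b in bs]
        i=int(np.argmin(c)); print("blue offset along tray y",bs[i],"cost",c[i],"at0",c[20],c[max(0,i-4)],c[min(40,i+4)])
E
python3 - <<'E'
from b import *
o=min((ori(-14,0,1,f) for f in(0,1)),key=lambda o:abs(arm.solve_ik([.467,-.264,.12],o)[6]))
arm.reach([.4674,-.264,.14],o); arm.movel([.4674,-.264,.085],.2); s=stat("hover")
S=[arm.snapshot(n) for n in("top","side")]; blueoff(S,s["ee_pos"][2]-.0088)
a=cv2.resize(S[0]["image"][185:275,370:500],None,fx=4,fy=4,interpolation=3)
b=cv2.resize(S[1]["image"][255:375,340:470],None,fx=3,fy=3,interpolation=3)
cv2.imwrite("pics/hover.png",np.hstack([a[:360],b[:360,:390]])[:, :800] if a.shape[1]+390<=800 else np.hstack([cv2.resize(a,(405,280)),cv2.resize(b,(390,280))]))
E
```

```text
hover t12.9 pos [ 0.4674 -0.2635  0.0849] yaw -13.94 w 0.0601 gf 19.9 F [ 0.2355 -0.0854 -0.7257] q [-16.  15.  49. 110. -13.  61.  24.]
blue offset along tray y -0.005999999999999997 cost 105.13333333333333 at0 151.5843137254902 113.8156862745098 114.12156862745098
blue offset along tray y 0.0010000000000000096 cost 81.32941176470588 at0 89.03529411764707 100.25882352941177 101.10196078431373
```

View pics/hover.png

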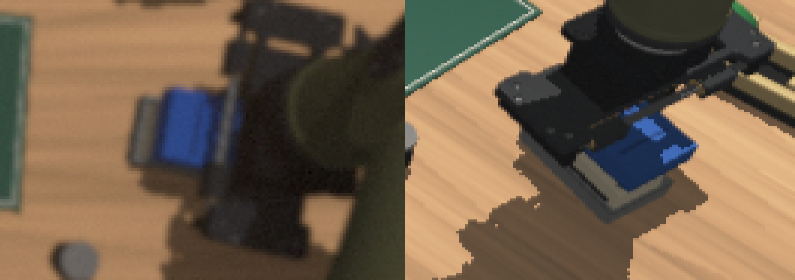

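Run:
```python
from r import *
s=arm.snapshot("top"); im=s["image"]; hsv=cv2.cvtColor(im,cv2.COLOR_BGR2HSV)
p=arm.read_state()["ee_pos"]; a=np.radians(-14)
for n,z,c in(("blue",p[2]-.0088,p),("grey",0,np.array([.4674,-.264]))):
    for zz in(z,z+.028):
        B=box(c[0],c[1],a,.06,.11,zz,zz); print(n,zz,"+y end",proj(s,B[[1,3]]).round(1).tolist())
for r in range(213,238,3):
    print(r,[tuple(int(k) for k in im[r,c]) for c in range(408,434,2)])
```

```text
blue 0.07769240073475156 +y end [[418.2, 234.1], [422.4, 212.1]]
blue 0.10569240073475156 +y end [[421.6, 233.5], [425.9, 210.9]]
grey 0 +y end [[409.6, 236.2], [413.6, 215.8]]
grey 0.028 +y end [[412.5, 235.6], [416.6, 214.7]]
213 [(94, 132, 173), (97, 134, 174), (93, 131, 171), (92, 130, 172), (93, 129, 170), (92, 128, 168), (92, 129, 169), (83, 108, 137), (73, 73, 89), (110, 73, 71), (123, 83, 81), (120, 94, 99), (104, 81, 85)]
216 [(89, 125, 164), (91, 126, 165), (90, 125, 162), (74, 99, 128), (77, 91, 104), (88, 100, 113), (88, 102, 120), (76, 73, 85), (75, 45, 38), (122, 66, 45), (134, 70, 45), (135, 72, 46), (134, 70, 45)]
219 [(94, 130, 173), (94, 130, 172), (87, 120, 156), (65, 75, 90), (81, 86, 89), (70, 80, 89), (61, 66, 72), (66, 48, 46), (87, 49, 38), (132, 72, 48), (136, 73, 46), (135, 75, 48), (133, 70, 47)]
222 [(93, 131, 172), (93, 131, 172), (82, 110, 143), (60, 66, 76), (80, 87, 91), (69, 81, 88), (63, 66, 72), (68, 45, 43), (99, 54, 38), (132, 71, 43), (135, 71, 46), (134, 72, 45), (129, 69, 44)]
225 [(96, 131, 172), (91, 127, 167), (70, 93, 117), (68, 71, 77), (8
[... 206 characters left out ...]
, (68, 79, 86), (62, 51, 51), (80, 46, 40), (125, 67, 44), (133, 70, 44), (134, 72, 43), (133, 71, 46), (121, 63, 43)]
231 [(86, 121, 159), (79, 108, 140), (57, 66, 77), (80, 87, 91), (69, 81, 88), (63, 69, 76), (66, 47, 47), (89, 49, 40), (132, 70, 47), (136, 72, 48), (135, 73, 47), (132, 69, 45), (113, 60, 42)]
234 [(90, 126, 165), (72, 94, 120), (63, 67, 71), (85, 90, 96), (70, 81, 88), (63, 63, 68), (66, 43, 43), (86, 47, 37), (119, 63, 44), (129, 70, 47), (130, 69, 43), (133, 71, 46), (123, 65, 42)]
237 [(91, 126, 166), (76, 105, 136), (56, 66, 81), (61, 69, 77), (64, 68, 74), (46, 51, 57), (44, 47, 51), (49, 48, 51), (49, 45, 48), (56, 47, 48), (65, 46, 44), (75, 47, 40), (86, 49, 40)]
```

Run:
```python
from r import *
P=[.4674,-.264]
print(arm.movel(P+[.062],.1,threshold=6)); stat()
print(arm.movel(P+[.040],.04,threshold=5)); stat()
print(arm.movel(P+[.034],.01,threshold=5)); stat()
```

```text
False
 t13.4 pos [ 0.4671 -0.264   0.0618] yaw -14.01 w 0.0599 gf 19.9 F [-0.2604 -1.6057 -0.1145] q [-15.  17.  48. 111. -15.  58.  25.]
False
 t14.1 pos [ 0.4674 -0.2641  0.04  ] yaw -14.01 w 0.0600 gf 19.9 F [-0.5239  0.1782 -1.6044] q [-14.  19.  47. 112. -16.  56.  27.]
True
 t14.5 pos [ 0.4676 -0.264   0.0368] yaw -13.99 w 0.0600 gf 19.9 F [-0.0361  0.7372  4.6519] q [-14.  19.  47. 112. -17.  56.  27.]
```

Run:
```python
from r import *
f=0 if arm.read_state()["orientation"][0,1]>0 else 1; print("flip",f)
for sgn in(1,-1):
    for th in(-15,0,30,60,75):
        o=ori(-5,th,sgn,f); print(sgn,th,np.round(arm.solve_ik(tcp([.49,0,.10],o),o)))
    for ff in(0,1):
      for th in(-75,-45,0,15):
        o=ori(-5,th,sgn,ff); print("B",sgn,ff,th,np.round(arm.solve_ik(tcp([.49,0,.10],o),o)))
```

```text
flip 0
1 -15 [-61.  12.  53. 115.   6.  61. -16.]
1 0 [-48.   7.  48. 116.  -6.  59.  -2.]
1 30 [-16.  13.  36. 116. -40.  68.  36.]
1 60 [ 10.  30.  24. 112. -60.  89.  59.]
1 75 [ 16.  40.  21. 109. -66. 101.  66.]
B 1 0 -75 [-72.  53.  47. 103.  24.  83. -42.]
B 1 0 -45 [-63.  28.  42. 110.  22.  73. -38.]
B 1 0 0 [-48.   7.  48. 116.  -6.  59.  -2.]
B 1 0 15 [-32.   8.  42. 117. -23.  61.  17.]
B 1 1 -75 [ -7.  48. -36. 100.  63. 116. 107.]
B 1 1 -45 [ 10.  31. -47. 107.  52.  93. 119.]AttributeError: 'NoneType' object has no attribute 'rint'

The above exception was the direct cause of the following exception:

Traceback (most recent call last):
TypeError: loop of ufunc does not support argument 0 of type NoneType which has no callable rint method
```

Run:
```python
from r import *
arm.command_gripper(.08)
u=np.array([.242,.970,0]); g=np.array([.4674,-.264,.028])+.008*u
o=ori(-14,-15,1,0)
arm.movel(tcp(g,o),.08,ori=o); stat("seam")
arm.command_gripper(.055,55); stat("grip")
arm.movel(tcp(g+[0,0,.09],o),.15); stat("lift")
o2=ori(-5,-15,1,0); arm.movel(tcp([.48,0,.15],o2),.2,ori=o2); stat("mat")
S=[arm.snapshot(n) for n in("top","side")]
cv2.imwrite("pics/lift.png",cv2.resize(S[1]["image"][100:340,200:440],None,fx=2,fy=2,interpolation=3))
```

```text
seam t15.7 pos [ 0.4682 -0.2607  0.0097] yaw -13.90 w 0.0805 gf 0.0 F [ 0.1034 -0.7304  0.4463] q [-28.  23.  51. 116.  -3.  48.   9.]
grip t16.2 pos [ 0.4679 -0.2622  0.0102] yaw -14.10 w 0.0598 gf 54.8 F [-1.4613 -1.8779  3.7505] q [-28.  23.  51. 116.  -3.  48.   9.]
lift t16.9 pos [ 0.4674 -0.2601  0.0985] yaw -13.98 w 0.0596 gf 54.9 F [ 0.1394 -0.4153 -4.8592] q [-35.  13.  56. 112.   4.  58.   5.]
mat t18.4 pos [ 0.4793 -0.0066  0.1315] yaw -5.15 w 0.0595 gf 54.9 F [-0.1496 -0.7913 -3.6472] q [-57.   5.  46. 113.  12.  68. -21.]
```

View pics/lift.png

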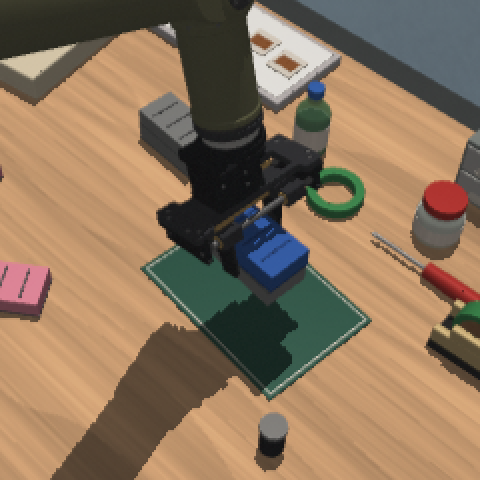

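Run:
```python
from r import *
for th in(15,45,75):
    o=ori(-5,th,1,0); arm.movel(tcp([.48,0,.13],o),.1,ori=o)
stat("tilted")
arm.movel(tcp([.48,0,.075],o),.1); stat("near")
print(arm.movel(tcp([.48,0,.060],o),.02,threshold=6)); s=stat("touch"); print("g",s["ee_pos"]-.019*s["orientation"][:,2])
S=[arm.snapshot(n) for n in("top","side")]
cv2.imwrite("pics/stand.png",cv2.resize(S[1]["image"][150:310,240:400],None,fx=3,fy=3,interpolation=3))
```

```text
tilted t20.7 pos [0.4823 0.0189 0.1256] yaw -4.89 w 0.0596 gf 54.9 F [-0.1393  0.672  -5.14  ] q [  1.  41.  39. 111. -71. 111.  69.]
near t21.4 pos [0.4818 0.0183 0.0706] yaw -4.99 w 0.0596 gf 54.9 F [ 0.2542  0.3612 -3.9577] q [  3.  47.  37. 110. -72. 109.  73.]
True
touch t21.9 pos [0.4818 0.0182 0.0619] yaw -5.04 w 0.0596 gf 54.8 F [ 1.0013 -0.9421  5.3849] q [  3.  48.  36. 110. -73. 109.  74.]
g [ 0.4802 -0.0001  0.0668]
```

View pics/stand.png

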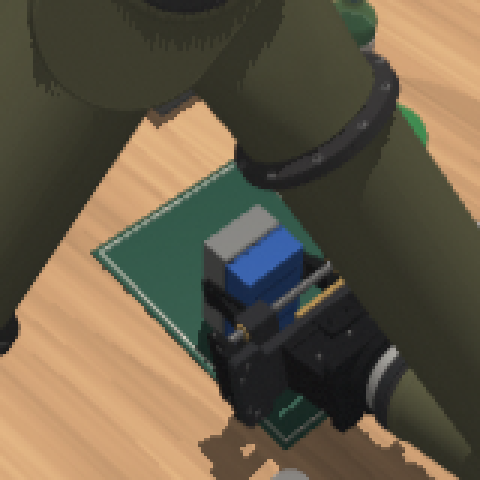

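Run:
```python
from r import *
o=ori(-5,75,1,0); G=np.array([.4802,0,.0662]); arm.movel(tcp(G,o),.01,threshold=10); stat("seat")
arm.command_gripper(.078,55); stat("open")
back=-o[:,2]
s=arm.read_state()["ee_pos"]; arm.movel(s+.03*back,.06); arm.movel(s+.085*back,.15); stat("out")
S=[arm.snapshot(n) for n in("top","side")]
arm.movel(s+.085*back+[0,0,.14],.3)
try:
    for p,th in(([.48,-.03,.28],35),([.48,.04,.28],-15),([.48,.12,.25],-50)):
        q=ori(-5,th,1,0); arm.movel(p,.3,ori=q)
except arm.MotionError as e: print(e)
stat("over")
S+=[arm.snapshot("side")]
cv2.imwrite("pics/stand2.png",np.hstack([cv2.resize(S[i]["image"][140:300,240:400],None,fx=2.4,fy=2.4,interpolation=3) for i in(1,2)]))
```

```text
seat t22.3 pos [0.4819 0.0183 0.0618] yaw -5.03 w 0.0597 gf 54.8 F [-0.0305 -1.3227  3.6887] q [  3.  48.  36. 110. -73. 109.  74.]
open t23.0 pos [0.4818 0.0183 0.0613] yaw -5.02 w 0.0780 gf 0.0 F [ 0.073   0.5226 -0.4075] q [  3.  48.  36. 110. -73. 109.  74.]
out t24.1 pos [ 0.4746 -0.0633  0.0832] yaw -5.04 w 0.0781 gf 0.0 F [-0.7971  1.4012  0.0322] q [ 11.  49.  38. 104. -67. 114.  74.]
over t27.5 pos [0.4807 0.1177 0.251 ] yaw -5.24 w 0.0779 gf 0.0 F [-0.5363 -1.3315  1.408 ] q [-45.  21.   6.  91.  32. 104. -47.]
```

View pics/stand2.png

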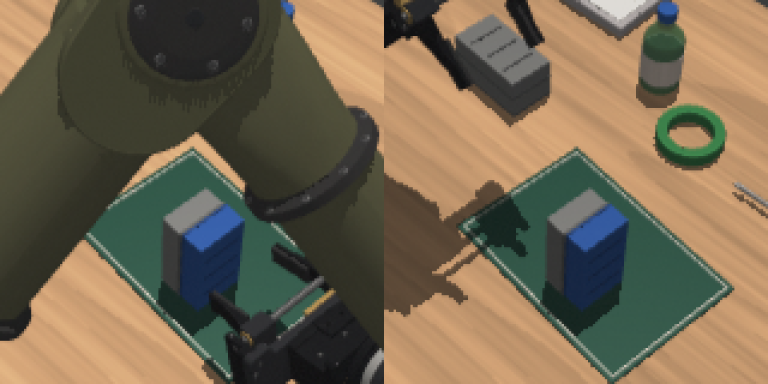

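Run:
```python
from r import *
o=ori(-5,-75,1,0); G=np.array([.4802,0,.069]); b=-o[:,2]
arm.movel(tcp(G+.10*b+[0,0,.06],o),.25,ori=o); stat("pre")
arm.movel(tcp(G+.10*b,o),.15); 
print(arm.movel(tcp(G+.03*b,o),.15,threshold=6)); print(arm.movel(tcp(G,o),.05,threshold=4)); stat("in")
arm.command_gripper(.055,55); s=stat("grip"); print("g",s["ee_pos"]-.019*s["orientation"][:,2])
arm.movel(tcp(G+[0,0,.06],o),.12); stat("lift")
for th in(-45,-15,15):
    q=ori(-5,th,1,0); arm.movel(tcp([.49,0,.125],q),.1,ori=q)
arm.movel(tcp([.49,0,.045],q),.12); stat("near")
print(arm.movel(tcp([.49,0,.026],q),.02,threshold=6)); s=stat("touch"); print("g",s["ee_pos"]-.019*s["orientation"][:,2])
S=[arm.snapshot(n) for n in("top","side")]
cv2.imwrite("pics/laid.png",np.hstack([cv2.resize(S[1]["image"][160:300,250:390],None,fx=2.8,fy=2.8,interpolation=3),cv2.resize(S[0]["image"][160:300,260:400],None,fx=2.8,fy=2.8,interpolation=3)]))
```

```text
pre t28.1 pos [0.4879 0.077  0.1519] yaw -5.15 w 0.0780 gf 0.0 F [0.3139 0.3995 0.3302] q [-48.  41.   8.  93.  41. 106. -56.]
False
False
in t30.0 pos [ 0.4786 -0.0182  0.064 ] yaw -5.00 w 0.0781 gf 0.0 F [0.4233 0.0075 0.3464] q [-44.  44.  10. 103.  43.  94. -61.]
grip t30.5 pos [ 0.479  -0.0181  0.0644] yaw -4.97 w 0.0597 gf 55.0 F [0.317  1.2489 2.2201] q [-44.  44.  10. 103.  43.  94. -61.]
g [0.4806 0.0002 0.0693]
lift t31.2 pos [ 0.4782 -0.0181  0.1232] yaw -5.00 w 0.0595 gf 55.0 F [ 0.4635  0.4822 -5.146 ] q [-45.  38.  11. 104.  44.  97. -58.]
near t34.0 pos [0.4912 0.0051 0.0273] yaw -4.98 w 0.0596 gf 55.0 F [-0.3073 -0.3269 -4.8492] q [ -8.  12.  17. 118. -23.  54.  18.]
True
touch t34.7 pos [0.4904 0.0049 0.0128] yaw -5.01 w 0.0597 gf 55.0 F [-0.3255  0.2045  4.0373] q [ -8.  13.  17. 119. -24.  52.  19.]
g [0.4899 0.     0.0311]
```

View pics/laid.png

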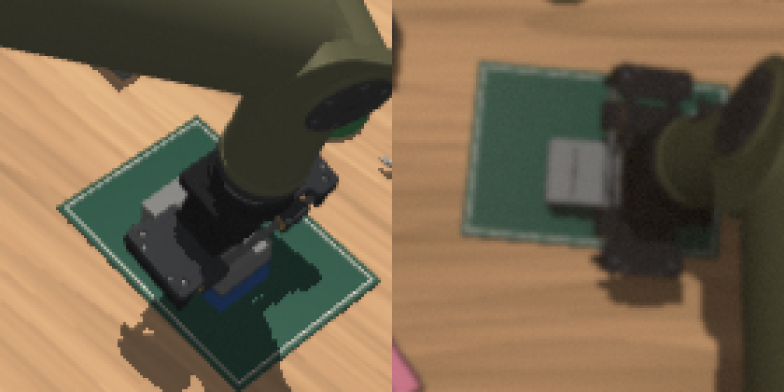

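Run:
```python
from r import *
arm.command_gripper(.082,20); q=ori(-5,15,1,0); p=arm.read_state()["ee_pos"]
arm.movel(p-.09*q[:,2],.12); o=ori(-5,0,1,0); arm.movel([.52,.22,.22],.4,ori=o); stat("aside")
S=[arm.snapshot(n) for n in("top","side")]
gt=lambda x,y,a:[box(x,y,a,.06,.11,.031,.059)]
c=[.491,.011]; ms=[segment(s,c,.045,"g",30) for s in S]
for sel in([0],[1]): print("grey",fit([S[i] for i in sel],[ms[i] for i in sel],gt,[*c,np.radians(-5)]))
c=[.6322,.2777]; ms=[segment(s,c,.03,"g",34) for s in S]
for sel in([1],): print("pile",fit([S[i] for i in sel],[ms[i] for i in sel],pile,[*c,np.radians(-5.5)]))
```

```text
aside t37.4 pos [0.5196 0.2174 0.2183] yaw -5.13 w 0.0821 gf 0.0 F [-0.7054 -1.875  -0.1875] q [-29.   8.   4.  96.  -0.  76. -30.]
grey (array([ 0.4894,  0.0102, -0.0106]), np.float64(2352.3490196078433), [3400.0])
grey (array([ 0.4917,  0.0122, -0.0852]), np.float64(36.984313725490196), [1177.0])
pile (array([ 0.6323,  0.2777, -0.099 ]), np.float64(121.98823529411766), [1166.0])
```

Run:
```python
from r import *
o=ori(-5,0,1,0); c=[.491,.0115]
arm.movel(c+[.11],.3,ori=o); arm.movel(c+[.0395],.12); arm.command_gripper(.055,20); s=stat("grip"); z0=s["ee_pos"][2]-.031
arm.movel(c+[.075],.05); arm.movel(c+[.16],.2); stat("lift")
S=[arm.snapshot("side")]
o=ori(-5.5,0,1,0); T=[.6323,.2777]
arm.movel(T+[.15],.25,ori=o); arm.movel(T+[.056+z0+.012],.12); stat("near")
S+=[arm.snapshot("side")]
print(arm.movel(T+[.056+z0-.003],.015,threshold=4)); stat("touch"); print("expected z",.056+z0)
cv2.imwrite("pics/place.png",np.hstack([cv2.resize(S[0]["image"][160:300,250:390],None,fx=2.8,fy=2.8,interpolation=3),cv2.resize(S[1]["image"][90:230,230:370],None,fx=2.8,fy=2.8,interpolation=3)]))
```

```text
grip t39.7 pos [0.4912 0.0115 0.0399] yaw -5.00 w 0.0599 gf 20.0 F [-0.8647  0.0804  3.1828] q [-16.   9.  13. 117.  -3.  54.  -7.]
lift t41.1 pos [0.4904 0.0115 0.1591] yaw -5.00 w 0.0596 gf 20.0 F [-1.219  -0.5861 -1.5713] q [-17.   1.  13. 110.  -0.  68.  -9.]
near t43.3 pos [0.6329 0.2778 0.0777] yaw -5.51 w 0.0601 gf 20.0 F [ 0.5916  0.6007 -1.1245] q [-30.  29.   5.  86.  -3.  65. -30.]
True
touch t44.1 pos [0.6321 0.2776 0.0649] yaw -5.50 w 0.0599 gf 20.0 F [-1.1151  0.4136  4.1441] q [-30.  29.   5.  87.  -3.  64. -30.]
expected z 0.06489116209341292
```

View pics/place.png

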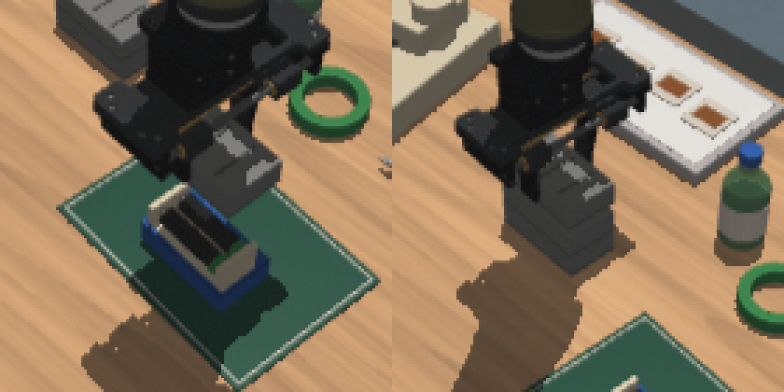

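Unit sits rollers up in the blue tray, and the grey tray touched down on the pile at the expected height. I'll release it, retreat and check numerically.

Run:
```python
from r import *
arm.command_gripper(.08); p=arm.read_state()["ee_pos"]; arm.movel(p+[0,0,.12],.15); arm.movel([.45,.3,.25],.35); stat("away")
S=[arm.snapshot(n) for n in("top","side")]
three=lambda z0,z1:(lambda x,y,a:[box(x,y,a,.06,.11,z0,z1)])
s=S[1]; c=[.6323,.2777]; m=segment(s,c,.045,"g",42); r=fit([s],[m],three(0,.084),[*c,-.096]); print("pile of 3",r)
v=s["image"].copy()
for z in((0,.056),(.056,.084)):
    cv2.polylines(v,[np.round(cv2.convexHull(proj(s,box(.6323,.2777,-.096,.06,.11,*z)).astype(np.float32))).astype(int)],True,(0,255,255),1)
cv2.imwrite("pics/end.png",np.hstack([cv2.resize(v[100:300,220:420],None,fx=1.95,fy=1.95,interpolation=3),cv2.resize(S[1]["image"][100:300,220:420],None,fx=1.95,fy=1.95,interpolation=3)]))
```

```text
away t46.4 pos [0.45   0.2996 0.2495] yaw -5.49 w 0.0798 gf 0.0 F [ 0.1865 -0.4822  0.1163] q [-38.   5.   1.  96.  -0.  79. -42.]
pile of 3 (array([ 0.6321,  0.2777, -0.1091]), np.float64(58.364705882352936), [1373.0])
```

View pics/end.png

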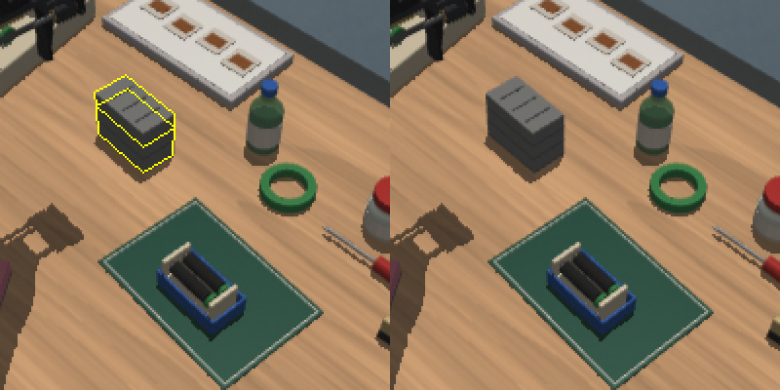

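The pile of three is flush and in its place, and the unit lies rollers up in the blue tray on the mat.

```bash
python3 -c "
from workcell import arm
print(arm.close_job())"
```

```text
the job is handed in; nothing more can be done
None
```

The job is handed in: the unit lies rollers up in the blue tray on the mat, and the emptied grey tray sits open side down, squarely on the unmoved pile, at about 46 s of the 72 s allowed.

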